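# Weigh a painted chocolate mould and set it up under the depositor

### The job

Take the mould with the purple-and-orange shells out of the drying rack and lay it flat on the middle of the scale pan with its cavities up, letting go so that its empty weight can be read. Then put it, cavities up, fully down into the nest of the depositor's carriage, push the carriage along its rails until it clicks into the next station detent, under the nozzles and not beyond, and press the red rocker catch over to lock it there. Leave the other moulds in the rack and everything else on the bench where it is.

Things in the scene. Friction and masses are not known exactly. Their poses are not given: they have to be found in the camera images.
- mould: The mould to use: rigid clear-pink plate, 24 mm thick (its x), 160 long (its y), 60 wide (its z), 0.16 to 0.3 kg, one row of five round cavities, purple with an orange spot. The cavities open on its +x face; it lies flat on its -x face (back). It starts upright on a long edge in one of the rack's three slots. Origin: middle of that lower long edge, z up along its width.
- mould_centre (a point): Centre of the purple mould: 30 mm from each long edge, 12 mm from each face; axes as the mould's.
- mould_green: A flat clear five-cavity mould of the same size and shape as the purple one (24 x 160 x 60 mm), standing on a long edge in another slot of the drying rack, cavities facing the same way; its shells are green with a yellow-green spot. Bystander: leave it in the rack. Origin at the middle of its lower long edge.
- mould_brown: A flat clear five-cavity mould of the same size and shape as the purple one (24 x 160 x 60 mm), standing on a long edge in another slot of the drying rack, cavities facing the same way; its shells are dark brown with a cream spot. Bystander: leave it in the rack. Origin at the middle of its lower long edge.
- rack_floor (a point): Middle of the floor of the fixed white drying rack (190 x 150 mm), 8 mm above the bench, on which the moulds stand, length along its y, cavities to its +x. Three slots side by side along its x, 62 mm apart, the middle one here; each between steel pins 28 mm apart, 33 mm high, 55 mm either side in y. The rack is left or right of the depositor, the scale on the other side.
- scale_pan (a point): Middle of the top of the scale's flat steel pan (fixed, does not sink, no rim), 46 mm above the bench; z up. The pan measures 160 mm along its x and 184 mm along its y. On its -x side a display panel, at most 30 mm above the bench, reaches out to 116 mm from here.
- slide: Fixed base of the depositor: x is the way the carriage is pushed, y left, z up; origin on the bench under the nest at carriage joint 0. Base plate x -65 to 335, y +-143 mm. A steel bridge with five nozzles and a hopper crosses at x = 150 mm (hopper x 115 to 185, top 212 mm above the bench; beam from 105 mm, nozzle tips 83 mm; posts at y = +-130 mm): no loading from above there.
- nest (a point): Middle of the carriage's nest floor, 46 mm above the bench, on which the mould's back lies; axes as the slide's. It takes the mould with its length along y, either way round: 64 x 166 mm between white guide walls, upright for 6 mm, then flaring out to 77 x 179 mm at 18 mm height. Between y = -45 and +45 mm the long sides are open for fingers (blue plate only 56 mm wide there).
- push_handle (a point): Middle of the carriage's black upright push handle, 14 mm along x, 44 mm along y, 46 mm high (23 mm above and below this point), 100 mm behind (-x of) the nest middle; axes as the nest's. Push on its free rear (-x) face, or pinch it from above.
- carriage (a joint): Carriage position along its rails in m, 0 to 0.280, growing along the slide's x; starts between 0 and 0.04 (loading) and stays where left (1.5 N friction). Spring detents at 0.150 (next station, under the nozzles) and 0.270 (a station beyond, not wanted). About 6 N takes it over the low entry lug at 0.146, then it snaps to 0.150; the higher second lug gives way at about 11 N, past 0.158.
- rocker (a joint): Rocker catch in rad: 0 = released (red paddle up), 0.4 = locked (paddle down, steel tooth up through the slot in the carriage's side tab). A spring holds it at either end; past its centre at 0.2 it snaps over by itself. With the carriage in the 0.150 detent the slot is above the tooth; a carriage a few mm off stops the tooth short, and a catch thrown too early bars the carriage's way.
- rocker_paddle (a point): Middle of the top of the rocker's red press paddle, 36 mm along x, 18 mm wide, at slide x = 5 mm, y = -122 mm. 47 mm above the bench when released, 37 mm at the centre, 27 mm when locked; about 7 N straight down on it starts it. Its z is the paddle's upper normal.
- colour_red: Bystander: upright red bottle of cocoa-butter colour, 42 mm across and 98 mm tall with a black cap; origin at the centre of its underside.
- colour_yellow: Bystander: upright yellow bottle of cocoa-butter colour, 42 mm across and 98 mm tall with a black cap; origin at the centre of its underside.
- colour_blue: Bystander: upright blue bottle of cocoa-butter colour, 42 mm across and 98 mm tall with a black cap; origin at the centre of its underside.
- bowl: Bystander: small steel bowl, 90 mm across and 42 mm high; origin at the centre of its underside.
- brush: Bystander: flat brush lying on the bench, 170 mm long along its x; origin under its middle.
- gift_box: Bystander: closed brown gift box with a gold band, 110 x 80 x 30 mm; origin at the centre of its underside.
There are look-alikes about, which are no part of the job. What is shaped like the mould but blue is not meant.

How it is judged (in metres and radians):
On the way, in this order (a step that is already met when the one before it is completed fails the run):
1. the purple mould lies flat on the scale pan, cavities up, let go and at rest for half a second, its centre within 60 mm of the pan's middle along each side (z of mould_centre in the frame of scale_pan between 0.009 and 0.015 m and x of mould_centre in the frame of scale_pan between -0.06 and 0.06 m and y of mould_centre in the frame of scale_pan between -0.06 and 0.06 m and angle between mould's own x axis and vertical below 0.08 rad and contact force between the fingers and mould below 0.3 N and linear speed of mould below 0.02 m/s), for 0.5 s.
2. the purple mould lies in the nest of the carriage, cavities up, fully down and let go, with the carriage still at the loading end (x of mould_centre in the frame of nest between -0.005 and 0.005 m and y of mould_centre in the frame of nest between -0.005 and 0.005 m and z of mould_centre in the frame of nest between 0.009 and 0.015 m and angle between mould's own x axis and vertical below 0.08 rad and contact force between the fingers and mould below 0.3 N and value of joint carriage below 0.08 m), for 0.2 s.
3. the carriage has been pushed into the station detent at 0.150 m with the mould still seated (x of mould_centre in the frame of nest between -0.005 and 0.005 m and y of mould_centre in the frame of nest between -0.005 and 0.005 m and z of mould_centre in the frame of nest between 0.009 and 0.015 m and angle between mould's own x axis and vertical below 0.08 rad and value of joint carriage between 0.147 and 0.153 m), for 0.2 s.
At the end, for the whole second after the job is handed in: The purple mould lies cavities up and fully down in the nest (within 5 mm of its middle, 3 mm in height, flat within 0.08 rad), the carriage sits in the station detent (joint within 3 mm of 0.150) and the rocker catch is over in its locked position (above 0.36 rad), all at rest and let go (all of step 3 and value of joint rocker above 0.36 rad and linear speed of mould below 0.01 m/s); the robot touches nothing.
It fails at once if one of the other moulds is shifted by more than 20 mm or knocked over (distance of any of mould_green, mould_brown from where it was at the start of the episode above 0.02 m or angle between any of mould_green, mould_brown's own z axis and vertical above 0.4 rad).
It fails at once if a bottle, the bowl, the brush or the gift box is shifted by more than 30 mm (distance of any of colour_red, colour_yellow, colour_blue, bowl, brush, gift_box from where it was at the start of the episode above 0.03 m).
It also fails if it takes over 72 s, if anything falls off the work surface, if the arm or the gripper's body presses on something with over 40 N, if the wrist force passes 120 N, or if a joint passes its speed limit or range.

### The arm

A 6-joint arm with a two-finger parallel gripper is mounted at the origin on the work surface. World frame = base frame: x ahead of the robot, y to its left, z up, the work surface at z = 0. Lengths are in mm, angles in rad, forces in N, time in s.
With the tool pointing down it reaches from about 350 to 725 mm from the base axis. Payload 4.3 kg.
Tool frame: the origin (TCP) lies on the centre line of the jaws, within the pads' length; the fingertips stand ahead of it and the grasp point (between the pads) lies 5 mm behind it (robot.nose_length is the z of the fingertips in the tool frame, in mm); z points along the fingers, y is the line along which they close (so a half turn about z gives the same grasp; the last joint's range is limited). The gripper opens to 85 mm and grips with 20 to 120 N. Pads are 22 mm wide; open, the fingers measure 114 mm over their backs; the gripper's body (76 mm by 85 mm) begins 54 mm behind the grasp point. The pads swing forward as they close: fully open they stand 13 mm farther back than shut.
Start: joints at [-1.447, 0.377, 0.081, 1.274, 0, 1.46], TCP at [133.222, -559.39, 245.329] pointing down, gripper open.
Joint ranges: [-2.72, 2.72], [-0.84, 1.66], [-1.02, 1.22], [-1.77, 2.12], [-1.37, 1.28], [-3.14, 3.14]. Speed limits (rad/s): [2.57, 2.57, 3.14, 3.14, 3.14, 3.14].

### API

Orientations are given as a rotation vector (axis times angle).
In Python, from workcell import robot gives the robot as it stands. The module is installed in compiled form; this text tells all that it offers.
- The arm moves only by the tool carry_out, never from a script. Its argument "commands" is a list of rows, each an object with "grip": the gripper command: -1 is fully open, 1 is shut, values between are in proportion; "dp": the shift along the tool's x, y, z in cm, a list of three; "turn": the turn about the tool's z in degrees. In form: [{"grip": grip, "dp": [dx, dy, dz], "turn": turn}, ...]. A call has 1 to 20 rows; each row is the pose to reach, as a shift and turn from the pose commanded when the call began, along the tool's axes at that moment; what a row does not reach only later rows make up. A row lasts 1/12 s, in which the tool goes at most 41.7 mm and 7.16 degrees, less where a joint would pass 70% of its speed; a pose out of reach is approached as far as the arm can. A call with a gripper value outside its range is refused whole. The fingers move at their own pace and stop on an object; "squeeze" is the grip in N (left out, the last holds). Time passes only in rows, so rows that repeat a pose let the fingers close. It gives the time, the measured TCP pose, the force, the opening and the grip force at its end, in the units of the state.
- robot.observe(): the state, without advancing time (a new reading comes with each control period).
- robot.capture(name): name is "side" or "top" or "wrist"; returns a dict with "frame" (384x512x3 uint8, red, green, blue), "vfov" (degrees; the focal length in pixels is half the picture's height over the tangent of half this angle, whatever the lens; pixels are square), "cx", "cy" (the principal point, pixels), "xyz" and "attitude" of the camera in the world. Camera axes: x right, y down, z forward; pixel columns grow to the right and rows downward; lengths in mm; the calibration is good to about 2 mm. A picture is of the moment at which its call begins. There is no depth.
- robot.job_done(): hands the job in; it is judged then, once.
The state is a dict: "time": time; "joints": joint angles; "joint_vel": joint speeds; "joint_efforts": joint torques, N m; "tool_pos": TCP position; "tool_rot": TCP orientation; "wrist_force": force on the tool from outside, world axes, zero at the start; "ft_torque": the same for the moment, N m; "width": finger opening in mm; "gripper_force": force on a finger pad.
Only numpy, scipy, OpenCV 4.12 (cv2) and the standard library are available. Lean on these libraries where they do the work, as an engineer would, in place of code of your own. Each camera call takes 0.05 s, during which the arm holds its last target. There are 200 camera calls.

## Working session

There is one attempt and no reset: what is moved stays moved. The work goes in short steps, Python scripts to look and compute and a tool call to move; the robot and the scene stay as the last step left them, time stands still between calls to the robot, and variables do not carry over. Pictures are saved under pics/ and viewed, at most 10 in all, crops included, and the job is handed in when it is done.

Besides the shell and the picture viewer there is one more tool, called after ">>>" as a command line: name --argument value ..., lists and objects as JSON in quotes. carry_out: Moves the arm, as the interface text tells. Its arguments: {"type":"object","properties":{"commands":{"type":"array"},"squeeze":{"type":"number"}},"required":["commands"]}

```bash
mkdir -p pics; cat > h.py <<'E'
import numpy as np, cv2
from scipy.spatial.transform import Rotation as R
from workcell import robot
def snap(cam,name):
    c=robot.capture(cam); cv2.imwrite('pics/'+name+'.png',c['frame'][:,:,::-1]); return c
def rot(a):
    a=np.array(a,float)
    return a if a.shape==(3,3) else R.from_rotvec(a).as_matrix()
def ray(c,u,v,z):
    f=c['frame'].shape[0]/2/np.tan(np.radians(c['vfov'])/2)
    d=rot(c['attitude'])@np.array([(u-c['cx'])/f,(v-c['cy'])/f,1]); p=np.array(c['xyz'],float)
    return p+d*(z-p[2])/d[2]
def proj(c,P):
    f=c['frame'].shape[0]/2/np.tan(np.radians(c['vfov'])/2)
    q=(np.atleast_2d(P)-np.array(c['xyz']))@rot(c['attitude'])
    return np.c_[q[:,0]/q[:,2]*f+c['cx'],q[:,1]/q[:,2]*f+c['cy']]
E
python3 - <<'E'
from h import *
for n in ('top','side'):
    c=snap(n,n+'0'); print({k:v for k,v in c.items() if k!='frame'})
s=robot.observe(); print(s); print(rot(s['tool_rot']),robot.nose_length)
E
```

```text
{'vfov': 52.950495016603625, 'cx': 259.52929600497174, 'cy': 196.59143574657006, 'xyz': array([ 433.03501981,   13.34997361, 1309.23775075]), 'attitude': array([-2.18068706,  2.19634799, -0.04739541])}
{'vfov': 44.51737123900406, 'cx': 255.76646729063356, 'cy': 197.96922929797896, 'xyz': array([-126.68268753,  949.02838443,  683.26903659]), 'attitude': array([-0.71261838,  2.35472703, -1.42310857])}
{'time': 0.1, 'joints': array([-1.44729759e+00,  3.77972614e-01,  7.97779282e-02,  1.27440999e+00,
       -2.07093497e-05,  1.46047539e+00]), 'joint_vel': array([ 0.0015309 , -0.00250192,  0.0017935 , -0.00232837,  0.00035676,
       -0.00060428]), 'joint_efforts': array([ 8.16513930e-04, -4.64697683e+01,  2.70580226e+01,  1.20326062e-02,
        1.49055944e-05, -1.06999455e-06]), 'tool_pos': array([ 133.14339813, -558.79740771,  244.47135829]), 'tool_rot': array([-3.11835176e+00, -3.66236113e-01,  5.12159562e-05]), 'wrist_force': array([-0.40726103,  0.38633326, -0.24847091]), 'ft_torque': array([-0.02686833, -0.00686801, -0.02910598]), 'gripper_force': 0.0, 'width': 85.46254706306118}
[[ 9.72788511e-01  2.31694742e-01 -2.43313365e-04]
 [ 2.31694801e-01 -9.72786877e-01  1.79202653e-03]
 [ 1.78511076e-04 -1.79963726e-03 -9.99998365e-01]] 14.0
```

View pics/top0.png

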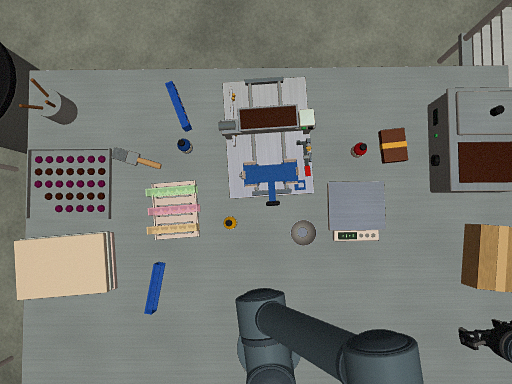

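View pics/side0.png

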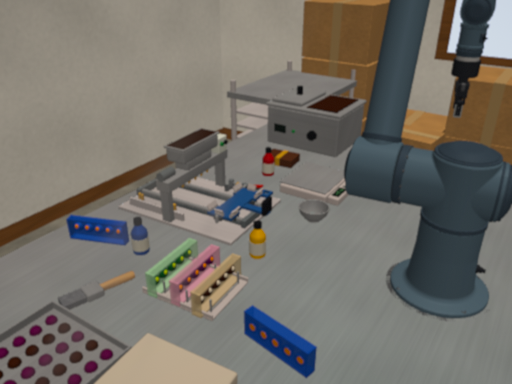

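The top view shows the rack at the left (green mould at row 190, the pink/purple one at 211, tan/brown at 229, around column 173). The depositor is at about (270,165), the scale at (357,206) with its display towards the robot, and the paddle at (307,171). The cavities face the robot (-x).

```bash
python3 - <<'E'
from h import *
a=cv2.imread('pics/top0.png')
x=cv2.resize(a[70:250,138:398],None,fx=3,fy=3,interpolation=cv2.INTER_CUBIC); cv2.imwrite('pics/topc.png',x); print(x.shape)
E
```

```text
(540, 780, 3)
```

View pics/topc.png

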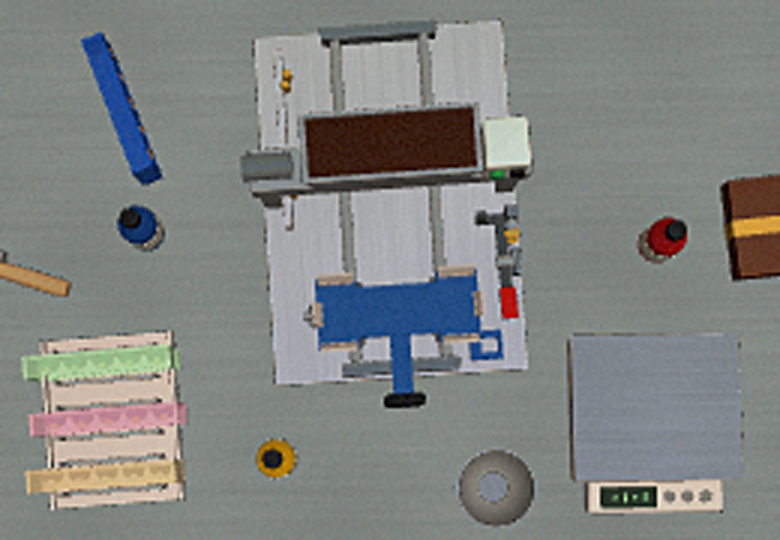

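The crop (3x, offset (138,70)) gives these positions:
- Purple mould top corners: (30,415), (187,403), (187,423), (32,436).
- Base plate corners: (254,38), (500,20), (527,368), (276,383).
- Handle top: (405,400). Paddle: (509,302).
- Pan corners: (570,335), (740,334), (744,478), (573,480).

```bash
python3 - <<'E'
from h import *
c=robot.capture('top')
def P(l,z): return np.array([ray(c,u/3+138-1/3,v/3+70-1/3,z)[:2] for u,v in l])
def box(n,l,z):
    p=P(l,z); print(n,p.mean(0).round(1)); e=(p[1]+p[2]-p[0]-p[3])/2; print('  right vec',e.round(1),'len',np.linalg.norm(e).round(1),'yaw of -right (deg from +y->)',np.degrees(np.arctan2(e[0],-e[1])).round(2)); d=(p[0]+p[1]-p[2]-p[3])/2; print('  up vec',d.round(1),np.linalg.norm(d).round(1))
box('mould',[(30,415),(187,403),(187,423),(32,436)],68)
box('rack',[(40,340),(170,331),(185,498),(52,510)],8)
box('base',[(254,38),(500,20),(527,368),(276,383)],6)
box('pan',[(570,335),(740,334),(744,478),(573,480)],46)
print('handle',P([(405,400)],70),'paddle',P([(509,302)],47),'blue',P([(316,283),(478,276),(480,336),(319,348)],48))
print('base',P([(254,38),(500,20),(527,368),(276,383)],6))
E
```

```text
mould [461.2 303.1]
  right vec [  12.2 -168.2] len 168.6 yaw of -right (deg from +y->) 4.17
  up vec [22.1  1.2] 22.1
rack [462.3 314. ]
  right vec [  10.8 -148.6] len 149.0 yaw of -right (deg from +y->) 4.15
  up vec [190.   16.2] 190.7
base [ 7.088e+02 -6.000e-01]
  right vec [  16.4 -282.8] len 283.3 yaw of -right (deg from +y->) 3.32
  up vec [398.5  24.7] 399.2
pan [ 471.3 -290. ]
  right vec [   0.3 -185.3] len 185.3 yaw of -right (deg from +y->) 0.09
  up vec [157.5   0.6] 157.5
handle [[479.49877286 -15.34211323]] paddle [[ 586.95978926 -130.71345602]] blue [[609.54325061  80.69942594]
 [615.76969895 -97.04561756]
 [549.73601434 -98.42982223]
 [537.94680621  77.73843425]]
base [[ 899.07116251  152.89328576]
 [ 917.01651914 -129.4981969 ]
 [ 516.99736963 -154.64523747]
 [ 502.16866578  128.65745466]]
```

```bash
cat >> h.py <<'E'
def go(*targets):
    "each target: x,y,z,yaw(deg of tool y axis in world) -> dp cm, turn"
    s=robot.observe(); M=rot(s['tool_rot']); y0=np.degrees(np.arctan2(M[1,1],M[0,1])); p=np.array(s['tool_pos'])
    print('at',p.round(1),'yaw',y0.round(2),'w',round(s['width'],1),'t',round(s['time'],2),'F',np.round(s['wrist_force'],1))
    for t in targets:
        print(t,'dp',(M.T@(np.array(t[:3])-p)/10).round(2),'turn',round(-((t[3]-y0+180)%360-180),2))
E
python3 - <<'E'
from h import *
go((470,-200,250,4.2),(461,303,200,4.2))
E
```

```text
at [ 133.2 -558.9  244.5] yaw -76.6 w 85.6 t 0.15 F [-0.1  0.5  0.9]
(470, -200, 250, 4.2) dp [ 41.08 -27.11  -0.49] turn -80.8
(461, 303, 200, 4.2) dp [ 51.86 -76.24   4.59] turn -80.8
```

>>> carry_out --commands '[{"grip": -1,"dp": [41,-27,-0.5],"turn": -80.8},{"grip": -1,"dp": [41,-27,-0.5],"turn": -80.8},{"grip": -1,"dp": [41,-27,-0.5],"turn": -80.8},{"grip": -1,"dp": [41,-27,-0.5],"turn": -80.8},{"grip": -1,"dp": [41,-27,-0.5],"turn": -80.8},{"grip": -1,"dp": [41,-27,-0.5],"turn": -80.8},{"grip": -1,"dp": [41,-27,-0.5],"turn": -80.8},{"grip": -1,"dp": [41,-27,-0.5],"turn": -80.8},{"grip": -1,"dp": [41,-27,-0.5],"turn": -80.8},{"grip": -1,"dp": [41,-27,-0.5],"turn": -80.8},{"grip": -1,"dp": [41,-27,-0.5],"turn": -80.8},{"grip": -1,"dp": [41,-27,-0.5],"turn": -80.8},{"grip": -1,"dp": [51.9,-76.2,0],"turn": -80.8},{"grip": -1,"dp": [51.9,-76.2,0],"turn": -80.8},{"grip": -1,"dp": [51.9,-76.2,0],"turn": -80.8},{"grip": -1,"dp": [51.9,-76.2,0],"turn": -80.8},{"grip": -1,"dp": [51.9,-76.2,0],"turn": -80.8},{"grip": -1,"dp": [51.9,-76.2,0],"turn": -80.8},{"grip": -1,"dp": [51.9,-76.2,0],"turn": -80.8},{"grip": -1,"dp": [51.9,-76.2,0],"turn": -80.8}]'

```text
time: 1.82
tool_pos: [463.6, 133.5, 246.8]
tool_rot: [2.139, 2.301, -0.0]
wrist_force: [2.2, -0.4, 0.2]
width: 85.6
gripper_force: 0.0
```

```bash
python3 - <<'E'
from h import *
go((461,303,200,4.2))
E
```

```text
at [463.6 133.5 246.8] yaw 4.19 w 85.6 t 1.82 F [ 2.2 -0.4  0.2]
(461, 303, 200, 4.2) dp [16.93  0.98  4.68] turn -0.01
```

>>> carry_out --commands '[{"grip": -0.05,"dp": [16.9,0.9,4],"turn": 0},{"grip": -0.05,"dp": [16.9,0.9,4],"turn": 0},{"grip": -0.05,"dp": [16.9,0.9,4],"turn": 0},{"grip": -0.05,"dp": [16.9,0.9,4],"turn": 0},{"grip": -0.05,"dp": [16.9,0.9,4],"turn": 0},{"grip": -0.05,"dp": [16.9,0.9,4],"turn": 0},{"grip": -0.05,"dp": [16.9,0.9,4],"turn": 0},{"grip": -0.05,"dp": [16.9,0.9,4],"turn": 0}]'

```text
time: 2.48
tool_pos: [461.0, 299.4, 207.2]
tool_rot: [2.14, 2.299, -0.001]
wrist_force: [-0.1, -0.8, -0.3]
width: 44.7
gripper_force: 0.0
```

```bash
python3 - <<'E'
from h import *
c=snap('wrist','w1'); print({k:v for k,v in c.items() if k!='frame'})
go((461,303,200,4.2))
E
```

```text
{'vfov': 67.31339125388554, 'cx': 253.73822217004718, 'cy': 191.29518062257068, 'xyz': array([453.77668478, 384.1077361 , 335.47736203]), 'attitude': array([2.80390394, 0.10038304, 0.01959065])}
at [461.3 299.3 207.4] yaw 4.08 w 45.0 t 2.53 F [ 0.5 -0.9  0.4]
(461, 303, 200, 4.2) dp [0.37 0.   0.74] turn -0.12
```

View pics/w1.png

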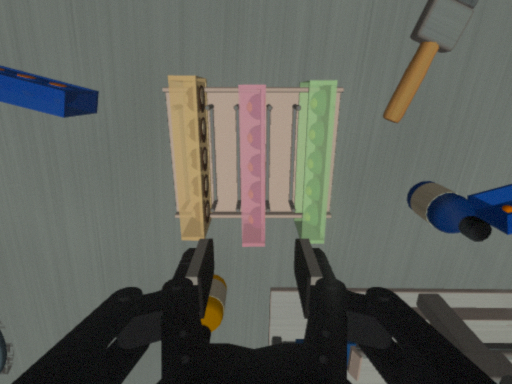

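The wrist view shows the purple mould's top from (253,85) to (253,245). It is parallel to the image columns, and the columns grow along +x. I need a zoom to settle which way the cavities face.

```bash
python3 - <<'E'
import cv2,numpy as np
a=cv2.imread('pics/w1.png')[70:255,160:350]; b=cv2.imread('pics/side0.png')[230:325,140:250]
A=cv2.resize(a,None,fx=2.2,fy=2.2,interpolation=3); B=cv2.resize(b,None,fx=3.3,fy=3.3,interpolation=3)
o=np.zeros((max(A.shape[0],B.shape[0]),A.shape[1]+B.shape[1],3),np.uint8); o[:A.shape[0],:A.shape[1]]=A; o[:B.shape[0],A.shape[1]:]=B; cv2.imwrite('pics/z1.png',o); print(o.shape)
E
```

```text
(407, 781, 3)
```

View pics/z1.png

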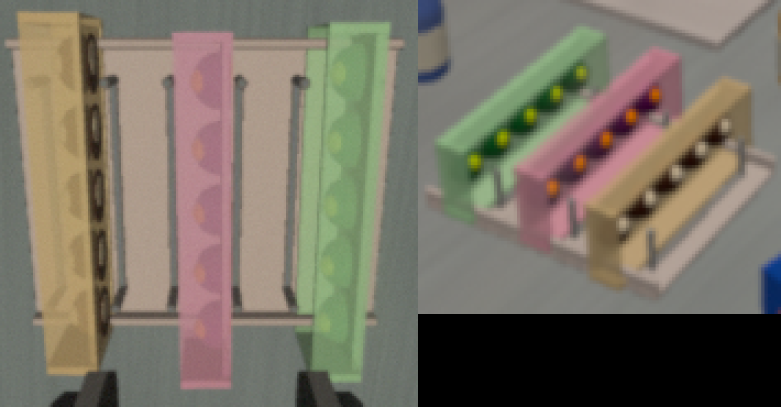

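```bash
python3 - <<'E'
import cv2
a=cv2.imread('pics/w1.png')[80:180,165:345]
A=cv2.resize(a,None,fx=4.4,fy=4.4,interpolation=3); cv2.imwrite('pics/z2.png',A); print(A.shape)
E
```

```text
(440, 792, 3)
```

View pics/z2.png

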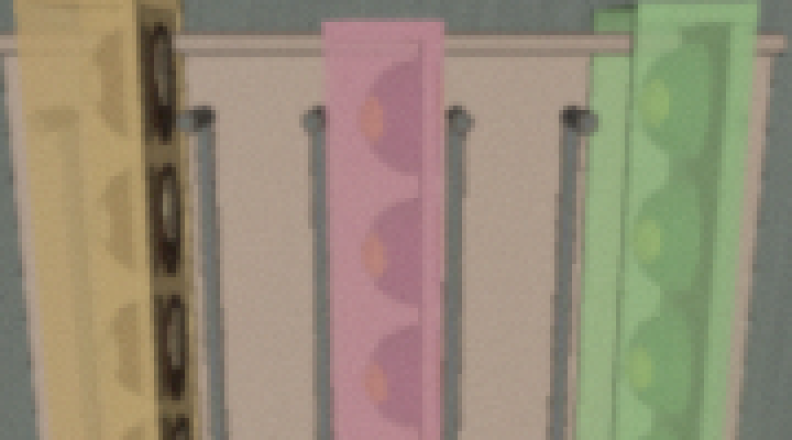

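The domes bulge left (-x) with the spots at their apex, and the open faces are on the right. So the cavities face +x, and the mould has to tip towards -x.

```bash
python3 - <<'E'
from h import *
c=robot.capture('wrist')
p=np.array([ray(c,u,v,68)[:2] for u,v in [(239,84.5),(266,85),(265.5,245),(242.5,246.5)]]); print(p.round(1),p.mean(0).round(1))
m=p.mean(0); d=p[0]+p[1]-p[2]-p[3]; print(np.degrees(np.arctan2(-d[0],d[1])))
for n,(u,v) in {'brown':(188,76),'green':(322,80)}.items(): print(n,ray(c,u,v,68)[:2])
go((m[0],m[1],200,4.2),(m[0],m[1],51,4.2))
E
```

```text
[[441.4 388.1]
 [464.9 389.3]
 [477.8 231.9]
 [453.8 228.5]] [459.5 309.4]
4.562366389865891
brown [397.16851939 391.80348449]
green [512.9869542 396.8441345]
at [461.4 299.2 207.5] yaw 4.06 w 44.7 t 2.58 F [0.1 0.2 0. ]
(np.float64(459.4811781710021), np.float64(309.4471959567429), 200, 4.2) dp [ 1.03 -0.12  0.75] turn -0.14
(np.float64(459.4811781710021), np.float64(309.4471959567429), 51, 4.2) dp [ 1.03 -0.12 15.65] turn -0.14
```

>>> carry_out --commands '[{"grip": -0.05,"dp": [0.7,-0.15,3],"turn": -0.2},{"grip": -0.05,"dp": [0.7,-0.15,6],"turn": -0.2},{"grip": -0.05,"dp": [0.7,-0.15,9],"turn": -0.2},{"grip": -0.05,"dp": [0.7,-0.15,12],"turn": -0.2},{"grip": -0.05,"dp": [0.7,-0.15,14],"turn": -0.2},{"grip": -0.05,"dp": [0.7,-0.15,15.5],"turn": -0.2},{"grip": -0.05,"dp": [0.7,-0.15,15.5],"turn": -0.2},{"grip": -0.05,"dp": [0.7,-0.15,15.5],"turn": -0.2}]'

```text
time: 3.25
tool_pos: [458.7, 306.3, 51.9]
tool_rot: [-2.136, -2.303, 0.002]
wrist_force: [0.8, -0.9, 0.4]
width: 44.6
gripper_force: 0.0
```

>>> carry_out --commands '[{"grip": 1,"dp": [0,0,0],"turn": 0},{"grip": 1,"dp": [0,0,0],"turn": 0},{"grip": 1,"dp": [0,0,0],"turn": 0},{"grip": 1,"dp": [0,0,0],"turn": 0},{"grip": 1,"dp": [0,0,0],"turn": 0},{"grip": 1,"dp": [0,0,0],"turn": 0},{"grip": 1,"dp": [0,0,0],"turn": 0},{"grip": 1,"dp": [0,0,0],"turn": 0}]' --squeeze 35

```text
time: 3.92
tool_pos: [460.2, 307.9, 53.8]
tool_rot: [2.133, 2.303, 0.004]
wrist_force: [-0.8, -3.0, 7.2]
width: 23.7
gripper_force: 37.7
```

>>> carry_out --commands '[{"grip": 1,"dp": [0,0,-2],"turn": 0},{"grip": 1,"dp": [0,0,-5],"turn": 0},{"grip": 1,"dp": [0,0,-8],"turn": 0},{"grip": 1,"dp": [0,0,-11],"turn": 0},{"grip": 1,"dp": [0,0,-14],"turn": 0},{"grip": 1,"dp": [0,0,-16.5],"turn": 0},{"grip": 1,"dp": [0,0,-16.5],"turn": 0}]'

```text
time: 4.5
tool_pos: [461.6, 309.2, 223.0]
tool_rot: [2.132, 2.303, 0.015]
wrist_force: [1.1, 0.1, -1.4]
width: 23.6
gripper_force: 36.6
```

```bash
python3 - <<'E'
from h import *
snap('side','s1'); go((511,-290,220,0.1),(511,-290,110,0.1))
E
```

```text
at [460.8 308.7 220.1] yaw 4.4 w 23.2 t 4.55 F [ 1.   0.3 -3.2]
(511, -290, 220, 0.1) dp [-60.08   0.41  -0.15] turn 4.3
(511, -290, 110, 0.1) dp [-60.11   0.34  10.85] turn 4.3
```

>>> carry_out --commands '[{"grip": 1,"dp": [-4,0.1,0],"turn": 1},{"grip": 1,"dp": [-7,0.1,0],"turn": 1},{"grip": 1,"dp": [-11,0.1,0],"turn": 2},{"grip": 1,"dp": [-15,0.1,0],"turn": 2},{"grip": 1,"dp": [-19,0.2,0],"turn": 2},{"grip": 1,"dp": [-23,0.2,0],"turn": 3},{"grip": 1,"dp": [-27,0.2,0],"turn": 3},{"grip": 1,"dp": [-31,0.2,0],"turn": 3},{"grip": 1,"dp": [-35,0.3,0],"turn": 4},{"grip": 1,"dp": [-39,0.3,0],"turn": 4.3},{"grip": 1,"dp": [-43,0.3,0],"turn": 4.3},{"grip": 1,"dp": [-47,0.4,0],"turn": 4.3},{"grip": 1,"dp": [-51,0.4,0],"turn": 4.3},{"grip": 1,"dp": [-55,0.4,0],"turn": 4.3},{"grip": 1,"dp": [-58,0.4,2],"turn": 4.3},{"grip": 1,"dp": [-60.1,0.4,5],"turn": 4.3},{"grip": 1,"dp": [-60.1,0.4,8],"turn": 4.3},{"grip": 1,"dp": [-60.1,0.4,10.8],"turn": 4.3},{"grip": 1,"dp": [-60.1,0.4,10.8],"turn": 4.3},{"grip": 1,"dp": [-60.1,0.4,10.8],"turn": 4.3}]'

```text
time: 6.22
tool_pos: [506.2, -289.4, 105.9]
tool_rot: [-2.214, -2.218, 0.002]
wrist_force: [0.3, 0.3, -1.4]
width: 23.6
gripper_force: 36.3
```

```bash
python3 - <<'E'
from h import *
c=snap('side','s2'); a=c['frame'][:,:,::-1][60:330,140:512]
cv2.imwrite('pics/s2c.png',cv2.resize(a,None,fx=2.1,fy=2.1,interpolation=3)); go((511,-290,92,0.1))
E
```

```text
at [ 508.1 -290.5  108.3] yaw 0.11 w 23.1 t 6.27 F [-0.  -0.2 -2.3]
(511, -290, 92, 0.1) dp [0.04 0.3  1.63] turn 0.01
```

View pics/s2c.png

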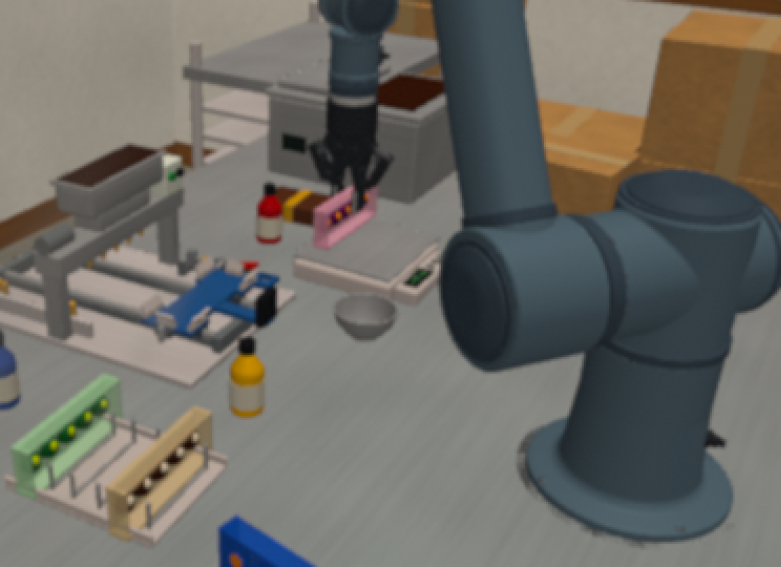

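The mould hangs level above the pan (about (345,215) in the crop), and the other moulds are undisturbed. Lowering to contact.

>>> carry_out --commands '[{"grip": 1,"dp": [0,0.2,0.5],"turn": 0},{"grip": 1,"dp": [0,0.2,1.0],"turn": 0},{"grip": 1,"dp": [0,0.2,1.3],"turn": 0},{"grip": 1,"dp": [0,0.2,1.5],"turn": 0},{"grip": 1,"dp": [0,0.2,1.5],"turn": 0}]'

```text
time: 6.68
tool_pos: [510.9, -291.1, 94.0]
tool_rot: [2.219, 2.224, -0.0]
wrist_force: [0.0, 0.2, -2.7]
width: 23.8
gripper_force: 36.4
```

>>> carry_out --commands '[{"grip": 1,"dp": [0,0,0.1],"turn": 0},{"grip": 1,"dp": [0,0,0.2],"turn": 0},{"grip": 1,"dp": [0,0,0.2],"turn": 0}]'

```text
time: 6.93
tool_pos: [510.9, -291.3, 92.0]
tool_rot: [2.22, 2.223, -0.0]
wrist_force: [0.4, -0.2, -2.9]
width: 23.6
gripper_force: 36.4
```

>>> carry_out --commands '[{"grip": 1,"dp": [0,0,0.1],"turn": 0},{"grip": 1,"dp": [0,0,0.2],"turn": 0},{"grip": 1,"dp": [0,0,0.2],"turn": 0}]'

```text
time: 7.18
tool_pos: [511.0, -291.4, 91.8]
tool_rot: [2.219, 2.223, -0.0]
wrist_force: [-3.4, 2.4, 8.7]
width: 23.3
gripper_force: 37.9
```

>>> carry_out --commands '[{"grip": 1,"dp": [0,0,0.1],"turn": 0},{"grip": 1,"dp": [0,0,0.1],"turn": 0}]'

```text
time: 7.35
tool_pos: [511.0, -291.4, 91.8]
tool_rot: [2.218, 2.222, 0.0]
wrist_force: [-5.7, 3.4, 15.0]
width: 23.6
gripper_force: 38.8
```

>>> carry_out --commands '[{"grip": 1,"dp": [0,0,-0.25],"turn": 0},{"grip": 0,"dp": [0,0,-0.25],"turn": 0},{"grip": -1,"dp": [0,0,-0.25],"turn": 0},{"grip": -1,"dp": [0,0,-0.25],"turn": 0},{"grip": -1,"dp": [0,0,-0.25],"turn": 0},{"grip": -1,"dp": [0,0,-0.25],"turn": 0},{"grip": -1,"dp": [0,0,-0.25],"turn": 0},{"grip": -1,"dp": [0,0,-0.25],"turn": 0}]'

```text
time: 8.02
tool_pos: [510.9, -291.3, 91.4]
tool_rot: [-2.219, -2.223, 0.0]
wrist_force: [0.8, 0.5, 0.3]
width: 85.3
gripper_force: 0.0
```

>>> carry_out --commands '[{"grip": -1,"dp": [0,-1.0,-0.25],"turn": 0},{"grip": -1,"dp": [0,-2.0,-0.25],"turn": 0},{"grip": -1,"dp": [0,-2.6,-0.25],"turn": 0},{"grip": -1,"dp": [0,-2.9,-0.25],"turn": 0},{"grip": -1,"dp": [0,-3.1,-0.25],"turn": 0},{"grip": -1,"dp": [0,-3.3,-0.25],"turn": 0},{"grip": -1,"dp": [0,-3.5,-0.25],"turn": 0},{"grip": -1,"dp": [0,-3.7,-0.25],"turn": 0},{"grip": -1,"dp": [0,-3.9,-0.25],"turn": 0},{"grip": -1,"dp": [0,-4.1,-0.25],"turn": 0},{"grip": -1,"dp": [0,-4.3,-0.25],"turn": 0},{"grip": -1,"dp": [0,-4.5,-0.25],"turn": 0},{"grip": -1,"dp": [0,-4.7,-0.25],"turn": 0},{"grip": -1,"dp": [0,-4.9,-0.25],"turn": 0},{"grip": -1,"dp": [0,-5.0,-0.25],"turn": 0},{"grip": -1,"dp": [0,-5.0,-0.25],"turn": 0}]'

```text
time: 9.35
tool_pos: [460.5, -291.3, 93.9]
tool_rot: [-2.22, -2.223, 0.0]
wrist_force: [0.5, 0.9, 0.4]
width: 85.3
gripper_force: 0.0
```

```bash
python3 - <<'E'
from h import *
go((511,-290,92,0.1))
a=snap('wrist','w2')['frame']; b=snap('side','s3')['frame'][120:230,260:360]
o=np.zeros((384,800,3),np.uint8); o[:,:400]=cv2.resize(a,(400,300))[0:0+384] if 0 else np.pad(cv2.resize(a,(400,300)),((0,84),(0,0),(0,0))); B=cv2.resize(b,(350,384),interpolation=3); o[:,450:]=B
cv2.imwrite('pics/c3.png',o[:,:,::-1])
E
```

```text
at [ 460.5 -291.3   93.9] yaw 0.08 w 85.3 t 9.35 F [0.5 0.9 0.4]
(511, -290, 92, 0.1) dp [0.12 5.05 0.19] turn -0.02
```

View pics/c3.png

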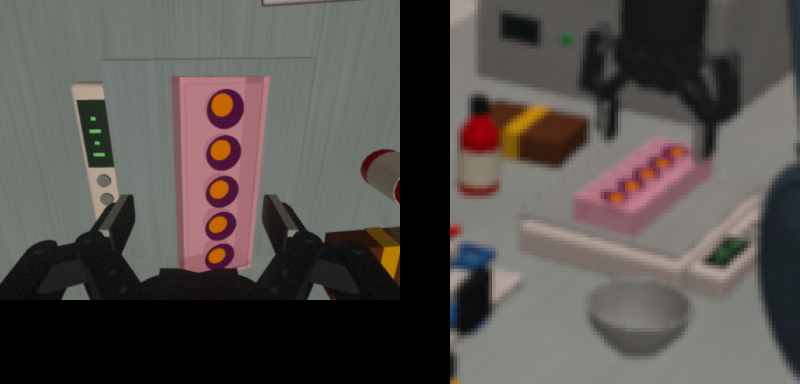

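The mould lies flat on the pan with its cavities up, clear of the fingers: middle cavity at (221,190) in the half-size wrist picture, row of cavities (225,108) to (220,256). Holding, then measuring for the regrasp.

>>> carry_out --commands '[{"grip": -1,"dp": [0,0,0],"turn": 0},{"grip": -1,"dp": [0,0,0],"turn": 0},{"grip": -1,"dp": [0,0,0],"turn": 0},{"grip": -1,"dp": [0,0,0],"turn": 0},{"grip": -1,"dp": [0,0,0],"turn": 0},{"grip": -1,"dp": [0,0,0],"turn": 0},{"grip": -1,"dp": [0,0,0],"turn": 0},{"grip": -1,"dp": [0,0,0],"turn": 0}]'

```text
time: 10.12
tool_pos: [460.9, -291.4, 94.0]
tool_rot: [2.22, 2.223, -0.0]
wrist_force: [0.5, 0.6, 0.3]
width: 85.6
gripper_force: 0.0
```

```bash
python3 - <<'E'
from h import *
c=robot.capture('wrist'); h=cv2.cvtColor(c['frame'],cv2.COLOR_RGB2HSV)
m=((h[...,0]>5)&(h[...,0]<22)&(h[...,1]>170)&(h[...,2]>120)).astype(np.uint8)
n,l,st,ce=cv2.connectedComponentsWithStats(m)
P=[]
for i in range(1,n):
    if 40<st[i,4]<2000 and ce[i][0]<380: p=ray(c,*ce[i],50); P.append(p[:2]); print(ce[i].round(),st[i,4],p.round(1))
P=np.array(P); d=P[0]-P[-1]; print(P.mean(0),np.degrees(np.arctan2(-d[0],d[1])))
r=c['frame']
for (u,v) in [(228,98),(344,98)]: print(ray(c,u,v,70))
go((464,-290,60,0.1))
E
```

```text
[258. 131.] 611 [ 462.7 -229.2   50. ]
[258. 186.] 508 [ 462.8 -263.2   50. ]
[258. 234.] 436 [ 462.8 -297.2   50. ]
[258. 278.] 374 [ 462.8 -331.2   50. ]
[257. 316.] 319 [ 462.9 -365.3   50. ]
[ 462.80145894 -297.21069381] 0.08785999890879528
[ 446.94418382 -210.03662914   70.        ]
[ 505.27820414 -209.94025774   70.        ]
at [ 460.9 -291.4   94. ] yaw 0.09 w 85.2 t 10.17 F [-1.  -0.2 -0.2]
(464, -290, 60, 0.1) dp [0.14 0.31 3.4 ] turn -0.01
```

```bash
python3 - <<'E'
from h import *
a=snap('wrist','w4')['frame']; b=snap('side','s4')['frame'][120:230,260:360]
o=np.zeros((384,800,3),np.uint8); o[:300,:400]=cv2.resize(a,(400,300)); o[:,450:]=cv2.resize(b,(350,384),interpolation=3)
cv2.imwrite('pics/c4.png',o[:,:,::-1])
E
```

```text
(no output)
```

View pics/c4.png

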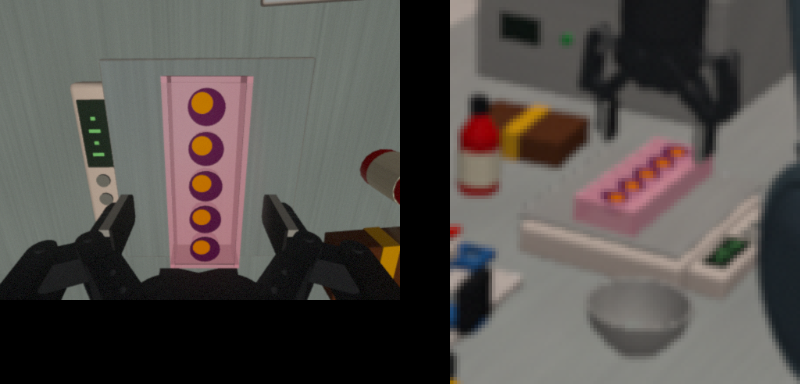

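The mould is now fully settled flat (top face columns 162–254, rows 77–268 in the half-size picture); the earlier picture had caught it mid-fall. Regrasping across its width.

>>> carry_out --commands '[{"grip": -1,"dp": [0,0.4,0],"turn": 0},{"grip": -1,"dp": [0,0.4,1],"turn": 0},{"grip": -1,"dp": [0,0.4,2],"turn": 0},{"grip": -1,"dp": [0,0.4,3.2],"turn": 0},{"grip": -1,"dp": [0,0.4,3.4],"turn": 0},{"grip": -1,"dp": [0,0.4,3.4],"turn": 0}]'

```text
time: 10.77
tool_pos: [463.6, -290.4, 58.1]
tool_rot: [-2.217, -2.221, 0.001]
wrist_force: [-0.6, 0.5, -0.2]
width: 85.7
gripper_force: 0.0
```

>>> carry_out --commands '[{"grip": 1,"dp": [0,0,0],"turn": 0},{"grip": 1,"dp": [0,0,0],"turn": 0},{"grip": 1,"dp": [0,0,0],"turn": 0},{"grip": 1,"dp": [0,0,0],"turn": 0},{"grip": 1,"dp": [0,0,0],"turn": 0},{"grip": 1,"dp": [0,0,0],"turn": 0}]' --squeeze 40

```text
time: 11.27
tool_pos: [465.5, -291.9, 60.7]
tool_rot: [2.218, 2.222, 0.0]
wrist_force: [-0.8, 0.2, 3.8]
width: 59.2
gripper_force: 45.0
```

>>> carry_out --commands '[{"grip": 1,"dp": [0,0,-1],"turn": 0},{"grip": 1,"dp": [0,0,-3],"turn": 0},{"grip": 1,"dp": [0,0,-6],"turn": 0},{"grip": 1,"dp": [0,0,-10],"turn": 0},{"grip": 1,"dp": [0,0,-12],"turn": 0},{"grip": 1,"dp": [0,0,-12],"turn": 0},{"grip": 1,"dp": [0,0,-12],"turn": 0}]'

```text
time: 11.85
tool_pos: [465.5, -291.9, 181.2]
tool_rot: [2.218, 2.221, 0.0]
wrist_force: [0.1, -0.4, -2.5]
width: 59.2
gripper_force: 44.4
```

```bash
python3 - <<'E'
from h import *
t=robot.capture('top')
a=t['frame'][130:230,220:330]; s=np.array([7.2,6])
cv2.imwrite('pics/t5.png',cv2.resize(a,(792,600),fx=0,fy=0,interpolation=3)[:,:,::-1] if 0 else cv2.resize(a,(660,600),interpolation=3)[:,:,::-1]); go((579,-8,140,3.4))
E
```

```text
at [ 464.4 -291.   179.5] yaw 0.1 w 59.2 t 11.9 F [-0.4  0.3 -3. ]
(579, -8, 140, 3.4) dp [28.28 11.51  3.95] turn -3.3
```

View pics/t5.png

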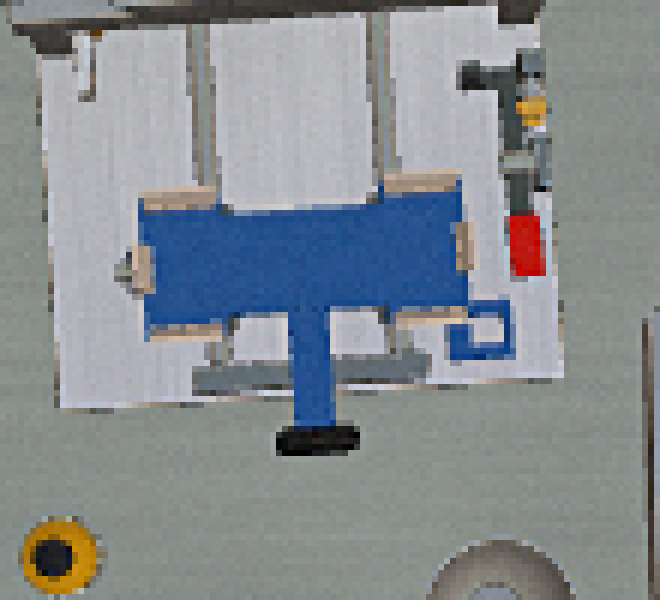

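The mould is lifted. In the 6x crop (offset (220,130)) the end walls are centred at (145,269) and (465,246), the handle at (318,440) and the paddle at (527,245).

```bash
python3 - <<'E'
from h import *
c=robot.capture('top')
def Q(u,v,z): return ray(c,(u+.5)/6+220-.5,(v+.5)/6+130-.5,z)[:2].round(1)
a,b=Q(145,269,58),Q(465,246,58); print('ends',a,b,(a+b)/2,np.degrees(np.arctan2(a[1]-b[1],a[0]-b[0]))-90)
f1,f2,r1,r2=Q(138,193,60),Q(462,173,60),Q(150,337,62),Q(468,314,62); print('walls',f1,f2,r1,r2,(f1+f2+r1+r2)/4)
print('handle',[Q(318,438,z) for z in (60,75)],'paddle',Q(527,245,47), 'corner R/L base',Q(563,377,5),Q(62,408,5))
E
```

```text
ends [573.9  77.9] [585.1 -96.1] [579.5  -9.1] 3.682923423997053
walls [615.3  81.4] [624.7 -94.8] [536.5  75.1] [547.6 -96.9] [581.025  -8.8  ]
handle [array([481.2, -15.3]), array([480.6, -15. ])] paddle [ 586.7 -131. ] corner R/L base [ 516.8 -155.1] [501.4 127.9]
```

>>> carry_out --commands '[{"grip": 1,"dp": [3.5,1.4,0],"turn": -0.5},{"grip": 1,"dp": [7,2.8,0],"turn": -1},{"grip": 1,"dp": [10.5,4.2,0],"turn": -2},{"grip": 1,"dp": [14,5.6,0],"turn": -2.5},{"grip": 1,"dp": [17.5,7,0],"turn": -3},{"grip": 1,"dp": [21,8.4,0],"turn": -3.4},{"grip": 1,"dp": [24.5,9.8,0],"turn": -3.4},{"grip": 1,"dp": [27,11,2],"turn": -3.4},{"grip": 1,"dp": [28.2,11.6,4],"turn": -3.4},{"grip": 1,"dp": [28.2,11.6,6],"turn": -3.4},{"grip": 1,"dp": [28.2,11.6,7.5],"turn": -3.4},{"grip": 1,"dp": [28.2,11.6,7.5],"turn": -3.4},{"grip": 1,"dp": [28.2,11.6,7.5],"turn": -3.4}]'

```text
time: 13.03
tool_pos: [577.8, -8.8, 102.3]
tool_rot: [-2.149, -2.284, 0.006]
wrist_force: [-0.3, 0.2, -1.7]
width: 58.8
gripper_force: 44.3
```

```bash
python3 - <<'E'
from h import *
c=snap('wrist','w5'); t=snap('top','t6')['frame'][130:230,220:330]
o=np.zeros((384,800,3),np.uint8); o[:,:400]=c['frame'][:,60:460]; o[:,400:]=cv2.resize(t,(400,364),interpolation=3)[:384] if 0 else np.pad(cv2.resize(t,(400,364),interpolation=3),((0,20),(0,0),(0,0)))
cv2.imwrite('pics/c6.png',o[:,:,::-1]); go((580,-9,64,3.5))
E
```

```text
at [580.2  -9.4 105. ] yaw 3.47 w 59.2 t 13.13 F [ 0.2 -0.3 -1.2]
(580, -9, 64, 3.5) dp [ 0.04 -0.02  4.1 ] turn -0.03
```

View pics/c6.png

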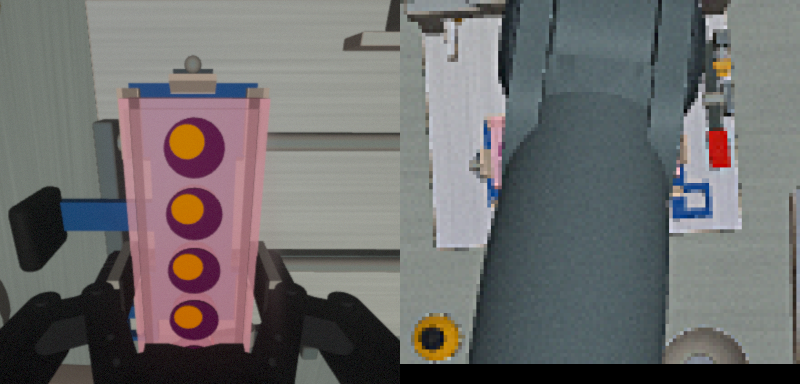

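In the crop (column offset 60), the mould's +y top edge runs (121,98) to (267,98). The end wall's inner top edge is at about (172..215, 80), so the two are well centred. Checking the numbers.

```bash
python3 - <<'E'
from h import *
c=robot.capture('wrist'); s=robot.observe(); T=np.array(s['tool_pos']); A=np.radians(3.5)
def L(u,v,z):
    d=ray(c,u,v,z)-T; return (np.cos(A)*d[0]+np.sin(A)*d[1]).round(1),(-np.sin(A)*d[0]+np.cos(A)*d[1]).round(1)
zt=T[2]-14.7+24
print('mould end L,R',L(181,98,zt),L(327,98,zt)); print('wall inner top',L(232,80,64),L(275,80,64),'outer',L(234,75,64)); print('bottom mould far corners?',L(181,98,zt-24))
E
```

```text
mould end L,R (np.float64(-29.9), np.float64(82.4)) (np.float64(27.1), np.float64(82.4))
wall inner top (np.float64(-13.4), np.float64(90.6)) (np.float64(10.2), np.float64(90.6)) outer (np.float64(-12.2), np.float64(93.2))
bottom mould far corners? (np.float64(-35.7), np.float64(81.9))
```

>>> carry_out --commands '[{"grip": 1,"dp": [-0.1,0,1],"turn": 0},{"grip": 1,"dp": [-0.1,0,2],"turn": 0},{"grip": 1,"dp": [-0.1,0,2.8],"turn": 0},{"grip": 1,"dp": [-0.1,0,3.3],"turn": 0},{"grip": 1,"dp": [-0.1,0,3.6],"turn": 0},{"grip": 1,"dp": [-0.1,0,3.6],"turn": 0}]'

```text
time: 13.68
tool_pos: [580.0, -10.2, 68.3]
tool_rot: [-2.152, -2.288, 0.001]
wrist_force: [-0.4, 0.5, -2.9]
width: 59.5
gripper_force: 44.4
```

>>> carry_out --commands '[{"grip": 1,"dp": [0,0,0.2],"turn": 0},{"grip": 1,"dp": [0,0,0.4],"turn": 0},{"grip": 1,"dp": [0,0,0.6],"turn": 0},{"grip": 1,"dp": [0,0,0.6],"turn": 0}]'

```text
time: 14.02
tool_pos: [585.2, -10.0, 67.1]
tool_rot: [2.147, 2.283, 0.012]
wrist_force: [-0.4, 2.5, 12.8]
width: 59.2
gripper_force: 46.1
```

```bash
python3 - <<'E'
from h import *
go((580,-9,64,3.5))
c=robot.capture('wrist'); s=robot.observe(); T=np.array(s['tool_pos']); A=np.radians(3.5); h=cv2.cvtColor(c['frame'],cv2.COLOR_RGB2HSV)
print(rot(s['tool_rot'])[:,2])
def L(u,v,z):
    d=ray(c,u,v,z)-T; return (np.cos(A)*d[0]+np.sin(A)*d[1]).round(1),(-np.sin(A)*d[0]+np.cos(A)*d[1]).round(1)
m=((h[...,0]>5)&(h[...,0]<22)&(h[...,1]>170)&(h[...,2]>120)).astype(np.uint8)
n,l,st,ce=cv2.connectedComponentsWithStats(m)
for i in range(1,n):
    if st[i,4]>60: print('spot',ce[i].round(),L(*ce[i],T[2]-11))
b=((h[...,0]>100)&(h[...,0]<118)&(h[...,1]>130)&(h[...,2]>50)).astype(np.uint8)
n,l,st,ce=cv2.connectedComponentsWithStats(b)
for i in range(1,n):
    if st[i,4]>80: print('blue',st[i],L(ce[i][0],ce[i][1],46),[L(st[i][0],st[i][1],46),L(st[i][0]+st[i][2],st[i][1]+st[i][3],46)])
E
```

```text
at [585.2 -10.   67.1] yaw 3.52 w 59.2 t 14.02 F [-0.4  2.5 12.8]
(580, -9, 64, 3.5) dp [ 0.13 -0.52  0.31] turn 0.02
[ 1.02818306e-02  4.28004886e-04 -9.99947049e-01]
spot [246. 141.] (np.float64(-4.4), np.float64(61.9))
spot [247. 209.] (np.float64(-4.4), np.float64(26.7))
spot [247. 267.] (np.float64(-4.3), np.float64(-8.5))
spot [248. 317.] (np.float64(-4.4), np.float64(-43.8))
blue [ 169   78  159   19 1847] (np.float64(-3.6), np.float64(86.3)) [(np.float64(-41.5), np.float64(90.6)), (np.float64(36.0), np.float64(82.0))]
blue [  88  217  101   40 3440] (np.float64(-68.5), np.float64(5.4)) [(np.float64(-93.9), np.float64(17.8)), (np.float64(-39.2), np.float64(-8.4))]
```

>>> carry_out --commands '[{"grip": 1,"dp": [0,0,-0.5],"turn": 0},{"grip": 1,"dp": [0,0,-0.5],"turn": 0},{"grip": 1,"dp": [0,0,-0.5],"turn": 0}]'

```text
time: 14.32
tool_pos: [580.4, -10.3, 68.0]
tool_rot: [2.153, 2.288, -0.0]
wrist_force: [-1.0, 0.2, -2.6]
width: 59.0
gripper_force: 44.5
```

>>> carry_out --commands '[{"grip": -1,"dp": [0,0,0],"turn": 0},{"grip": -1,"dp": [0,0,0],"turn": 0},{"grip": -1,"dp": [0,0,0],"turn": 0},{"grip": -1,"dp": [0,0,0],"turn": 0},{"grip": -1,"dp": [0,0,0],"turn": 0},{"grip": -1,"dp": [0,0,-2],"turn": 0},{"grip": -1,"dp": [0,0,-4],"turn": 0},{"grip": -1,"dp": [0,0,-4],"turn": 0},{"grip": -1,"dp": [0,0,-4],"turn": 0}]'

```text
time: 15.07
tool_pos: [581.8, -10.4, 109.2]
tool_rot: [2.151, 2.286, 0.003]
wrist_force: [0.3, -0.4, 0.1]
width: 85.5
gripper_force: 0.0
```

```bash
cat > m.py <<'E'
from h import *
go((580,-9,64,3.5))
c=robot.capture('wrist'); snap('wrist','m'); s=robot.observe(); T=np.array(s['tool_pos']); A=np.radians(3.5); h=cv2.cvtColor(c['frame'],cv2.COLOR_RGB2HSV)
def L(u,v,z):
    d=ray(c,u,v,z); return d[:2].round(1)
def blobs(m,mn):
    n,l,st,ce=cv2.connectedComponentsWithStats(m.astype(np.uint8))
    return [(st[i],ce[i]) for i in range(1,n) if st[i,4]>mn]
for st,ce in blobs((h[...,0]>5)&(h[...,0]<22)&(h[...,1]>170)&(h[...,2]>120),60): print('spot',ce.round(1),st[4],L(*ce,56))
for st,ce in blobs((h[...,0]>100)&(h[...,0]<118)&(h[...,1]>130)&(h[...,2]>50),80): print('blue',st,L(ce[0],ce[1],46),L(st[0],st[1],46),L(st[0]+st[2],st[1]+st[3],46))
p=(((h[...,0]>150)|(h[...,0]<8))&(h[...,1]>35)&(h[...,2]>110))
for st,ce in blobs(p,500): print('pink',st,L(st[0],st[1],70),L(st[0]+st[2],st[1],70))
E
python3 m.py
```

```text
at [581.8 -10.4 109.2] yaw 3.49 w 85.5 t 15.07 F [ 0.3 -0.4  0.1]
(580, -9, 64, 3.5) dp [ 0.16 -0.19  4.52] turn -0.01
spot [479.9  45.5] 154 [702.8 106.3]
spot [498.8  50.3] 139 [714.4 104.6]
spot [249.7 127.5] 538 [574.8  52.7]
spot [250.  179.1] 456 [576.9  19.5]
spot [250.3 224.9] 390 [578.9 -13.7]
spot [250.5 266.1] 336 [581.  -46.9]
spot [250.7 303.2] 290 [583.  -80.2]
spot [332.6 336.3] 85 [ 651.2 -109.3]
blue [ 193   81  124   14 1037] [576.4  75.9] [538.1  77.7] [616.   74.2]
blue [ 125  194   81   31 2319] [517.4  -9.7] [4.897e+02 2.000e-01] [546.8 -20.5]
blue [181 294  31  38 547] [ 534.7 -102.9] [527.2 -82.9] [ 552.5 -120.5]
pink [  199    95   111   238 16770] [546.   70.2] [607.  74.]
pink [227 331  42  18 509] [566.4 -94.5] [597.4 -92.7]
```

>>> carry_out --commands '[{"grip": 0.1,"dp": [0.1,-0.1,0],"turn": 0},{"grip": 0.1,"dp": [0.1,-0.1,0],"turn": 0},{"grip": 0.1,"dp": [0.1,-0.1,0],"turn": 0},{"grip": 0.1,"dp": [0.1,-0.1,1],"turn": 0},{"grip": 0.1,"dp": [0.1,-0.1,2],"turn": 0},{"grip": 0.1,"dp": [0.1,-0.1,2.3],"turn": 0},{"grip": 0.1,"dp": [0.1,-0.1,2.3],"turn": 0}]'

```text
time: 15.75
tool_pos: [578.7, -9.2, 83.4]
tool_rot: [-2.152, -2.287, 0.002]
wrist_force: [-0.3, 0.0, 0.0]
width: 38.1
gripper_force: 0.0
```

>>> carry_out --commands '[{"grip": 0.1,"dp": [0,0,0.2],"turn": 0},{"grip": 0.1,"dp": [0,0,0.3],"turn": 0},{"grip": 0.1,"dp": [0,0,0.3],"turn": 0}]'

```text
time: 16.0
tool_pos: [580.2, -9.1, 82.7]
tool_rot: [2.152, 2.287, 0.002]
wrist_force: [-0.5, 0.3, 7.8]
width: 38.2
gripper_force: 3.5
```

>>> carry_out --commands '[{"grip": 0.1,"dp": [0,0,0.2],"turn": 0},{"grip": 0.1,"dp": [0,0,0.2],"turn": 0}]'

```text
time: 16.17
tool_pos: [582.0, -9.1, 82.7]
tool_rot: [2.15, 2.285, 0.007]
wrist_force: [-0.1, 2.8, 14.9]
width: 38.6
gripper_force: 7.6
```

>>> carry_out --commands '[{"grip": 0.1,"dp": [0,0.3,0],"turn": 0},{"grip": 0.1,"dp": [0,0.3,0],"turn": 0},{"grip": 0.1,"dp": [0,-0.3,0],"turn": 0},{"grip": 0.1,"dp": [0,-0.3,0],"turn": 0},{"grip": 0.1,"dp": [0,0,0],"turn": 0},{"grip": 0.1,"dp": [0,0,0],"turn": 0}]'

```text
time: 16.67
tool_pos: [582.0, -9.1, 82.6]
tool_rot: [2.15, 2.286, 0.006]
wrist_force: [-0.9, 2.2, 15.9]
width: 38.6
gripper_force: 7.9
```

>>> carry_out --commands '[{"grip": 0.1,"dp": [0.4,0,0],"turn": 0},{"grip": 0.1,"dp": [0.4,0,0],"turn": 0},{"grip": 0.1,"dp": [-0.4,0,0],"turn": 0},{"grip": 0.1,"dp": [-0.4,0,0],"turn": 0},{"grip": 0.1,"dp": [0,0,0],"turn": 0},{"grip": 0.1,"dp": [0,0,0],"turn": 0}]'

```text
time: 17.17
tool_pos: [582.2, -11.1, 82.7]
tool_rot: [2.148, 2.282, 0.001]
wrist_force: [-0.3, -5.0, 13.8]
width: 38.6
gripper_force: 7.0
```

>>> carry_out --commands '[{"grip": 0.1,"dp": [0,0,-2.5],"turn": 0},{"grip": 0.1,"dp": [0,0,-2.5],"turn": 0},{"grip": -1,"dp": [0,0,-2.5],"turn": 0},{"grip": -1,"dp": [0,0,-2.5],"turn": 0},{"grip": -1,"dp": [0,0,-2.5],"turn": 0},{"grip": -1,"dp": [0,0,-2.5],"turn": 0}]'

```text
time: 17.67
tool_pos: [578.5, -9.1, 103.7]
tool_rot: [-2.151, -2.287, 0.002]
wrist_force: [-0.6, -0.5, -0.1]
width: 84.4
gripper_force: 0.0
```

```bash
cat >> m.py <<'E'
print(c['xyz'].round(1))
# fit z of the five shells from the pitch
S=np.array([ce for st,ce in blobs((h[...,0]>5)&(h[...,0]<22)&(h[...,1]>170)&(h[...,2]>120),60) if 200<ce[0]<300])
a,b=S[0],S[-1]
for p in (30,31,32,33,34):
    lo,hi=0,120
    from scipy.optimize import brentq
    print(p,round(brentq(lambda z:np.linalg.norm(ray(c,*a,z)-ray(c,*b,z))-4*p,-50,130),1),end=' ')
E
python3 m.py; python3 - <<'E'
import cv2,numpy as np
h=cv2.cvtColor(cv2.imread('pics/w4.png'),cv2.COLOR_BGR2HSV)
n,l,st,ce=cv2.connectedComponentsWithStats(((h[...,0]>5)&(h[...,0]<22)&(h[...,1]>170)&(h[...,2]>120)).astype(np.uint8))
print('pan',[(ce[i].round(2).tolist(),int(st[i,4])) for i in range(1,n) if st[i,4]>60])
E
```

```text
at [578.5  -9.1 103.7] yaw 3.5 w 84.4 t 17.67 F [-0.6 -0.5 -0.1]
(580, -9, 64, 3.5) dp [0.   0.16 3.97] turn -0.0
spot [493.1  47. ] 157 [702.4 106.3]
spot [509.2  53.2] 61 [712.3 103.8]
spot [264.  134.4] 533 [580.   51.1]
spot [263.9 185.7] 453 [582.3  18.5]
spot [263.8 231.3] 388 [584.6 -14. ]
spot [263.6 272.3] 339 [586.8 -46.6]
spot [263.5 309.2] 289 [589.1 -79.2]
blue [ 204   83  127   19 1435] [580.   75.1] [542.   78.2] [620.3  71.9]
blue [ 133  198   87   32 2528] [522.8  -9.2] [493.5   0.9] [553.9 -20. ]
blue [189 300  40  39 664] [ 541.4 -104.8] [531.  -82.6] [ 563.7 -120.2]
pink [  214   101   113   235 16937] [551.4  69.1] [611.9  72.8]
[572.4  75.5 232. ]
30 70.3 31 64.9 32 59.5 33 54.1 34 48.7 pan [([258.38, 131.33], 615), ([258.16, 186.08], 509), ([257.76, 234.43], 435), ([257.61, 277.55], 374), ([257.35, 316.28], 319), ([499.35, 330.96], 673)]
```

```bash
python3 - <<'E'
from h import *
c=robot.capture('side')
for z in (10,20,30,40,50,60,70,80): print(z,proj(c,[[485.7,-15.6,z],[484,6,z],[487,-37,z]]).round(1).tolist())
h=cv2.cvtColor(c['frame'],cv2.COLOR_RGB2HSV); m=(h[...,2]<45)[170:240,235:300]
np.set_printoptions(linewidth=250)
for i,r in enumerate(m): 
    if r.any(): print(170+i,235+np.where(r)[0].min(),235+np.where(r)[0].max(),r.sum())
go((485.7,-15.6,130,3.5))
E
```

```text
10 [[264.2, 220.8], [260.5, 224.3], [267.8, 217.5]]
20 [[264.2, 217.8], [260.5, 221.2], [267.9, 214.5]]
30 [[264.2, 214.7], [260.5, 218.1], [267.9, 211.4]]
40 [[264.3, 211.6], [260.6, 214.9], [268.0, 208.4]]
50 [[264.3, 208.4], [260.6, 211.8], [268.0, 205.3]]
60 [[264.3, 205.3], [260.6, 208.6], [268.1, 202.1]]
70 [[264.4, 202.1], [260.6, 205.4], [268.1, 199.0]]
80 [[264.4, 198.9], [260.6, 202.2], [268.2, 195.8]]
170 245 258 14
171 246 258 13
172 247 257 11
173 247 256 10
174 248 254 7
175 249 253 5
176 250 252 3
177 250 252 3
178 250 252 3
179 250 252 3
180 250 252 3
181 250 252 3
182 250 252 3
183 250 252 3
184 250 251 2
185 250 250 1
196 265 266 2
197 264 267 4
198 263 267 5
199 262 267 6
200 261 267 7
201 260 267 8
202 260 267 8
203 259 267 9
204 259 267 9
205 259 267 9
206 259 267 9
207 259 267 9
208 259 267 9
209 259 266 8
210 259 265 7
211 259 264 6
212 259 263 5
213 259 262 4
221 257 259 3
222 255 260 6
223 255 260 6
224 254 260 7
225 254 260 7
226 254 260 7
227 255 259 5
at [578.9  -9.2 104.3] yaw 3.5 w 85.3 t 17.82 F [-0.5 -0.8  0.2]
(485.7, -15.6, 130, 3.5) dp [-0.07 -9.35 -2.56] turn -0.0
```

>>> carry_out --commands '[{"grip": -1,"dp": [0,0,-2.6],"turn": 0},{"grip": -0.05,"dp": [0,-3,-2.6],"turn": 0},{"grip": -0.05,"dp": [0,-6,-2.6],"turn": 0},{"grip": -0.05,"dp": [0,-9.3,-2.6],"turn": 0},{"grip": -0.05,"dp": [0,-9.3,-2.6],"turn": 0},{"grip": -0.05,"dp": [0,-9.3,-2.6],"turn": 0}]'

```text
time: 18.32
tool_pos: [483.7, -14.6, 130.2]
tool_rot: [-2.151, -2.286, 0.003]
wrist_force: [0.9, 0.5, -0.2]
width: 44.7
gripper_force: 0.0
```

```bash
python3 - <<'E'
from h import *
go((485.7,-15.6,70,3.5))
c=robot.capture('wrist'); cv2.imwrite('pics/w7.png',c['frame'][:,:,::-1]); h=cv2.cvtColor(c['frame'],cv2.COLOR_RGB2HSV)
print(c['xyz'].round(1),proj(c,[[485.7+dx,-15.6+dy,78] for dx,dy in((-8,22),(6,22),(8,-22),(-6,-22))]).round(0).tolist())
S=h[...,0]; b=((S>100)&(S<118)&(h[...,1]>130)&(h[...,2]>50)).astype(np.uint8)
n,l,st,ce=cv2.connectedComponentsWithStats(b)
for i in range(1,n):
    if st[i,4]>200: print('blue',st[i],ray(c,*ce[i],40).round(1))
d=(h[...,2]<50).astype(np.uint8); 
for v in range(120,260,10): 
    r=np.where(d[v])[0]; 
    if len(r): s=np.split(r,np.where(np.diff(r)>2)[0]+1); print(v,[(int(k[0]),int(k[-1])) for k in s if len(k)>4])
E
```

```text
at [483.7 -14.6 130.2] yaw 3.47 w 44.7 t 18.32 F [ 0.9  0.5 -0.2]
(485.7, -15.6, 70, 3.5) dp [-0.11  0.21  6.02] turn -0.03
[477.8  70.  258.6] [[248.0, 192.0], [269.0, 193.0], [267.0, 251.0], [248.0, 250.0]]
blue [ 340   83  119   66 1145] [579.4  73.2  40. ]
blue [ 268  188   60   28 1541] [517.5 -12.3  40. ]
blue [333 188  16  28 320] [553.6 -10.   40. ]
180 [(251, 265)]
190 [(250, 267)]
200 [(249, 267)]
210 [(249, 268)]
220 [(250, 267)]
230 [(250, 267)]
240 [(249, 267)]
250 [(188, 194), (206, 212), (295, 302), (314, 320)]
```

>>> carry_out --commands '[{"grip": -0.05,"dp": [-0.1,0.1,2],"turn": 0},{"grip": -0.05,"dp": [-0.1,0.1,4],"turn": 0},{"grip": -0.05,"dp": [-0.1,0.1,5.5],"turn": 0},{"grip": -0.05,"dp": [-0.1,0.1,6],"turn": 0},{"grip": -0.05,"dp": [-0.1,0.1,6],"turn": 0},{"grip": 1,"dp": [-0.1,0.1,6],"turn": 0},{"grip": 1,"dp": [-0.1,0.1,6],"turn": 0},{"grip": 1,"dp": [-0.1,0.1,6],"turn": 0},{"grip": 1,"dp": [-0.1,0.1,6],"turn": 0},{"grip": 1,"dp": [-0.1,0.1,6],"turn": 0},{"grip": 1,"dp": [-0.1,0.1,6],"turn": 0}]' --squeeze 35

```text
time: 19.28
tool_pos: [488.8, -16.1, 72.1]
tool_rot: [2.151, 2.287, 0.002]
wrist_force: [-0.7, 0.2, 6.8]
width: 13.4
gripper_force: 37.2
```

```bash
python3 - <<'E'
from h import *
A=np.radians(3.5); o=np.array([574,-8.6])
s=robot.observe(); d=np.array(s['tool_pos'][:2])-o; print('slide coords of handle',np.cos(A)*d[0]+np.sin(A)*d[1],-np.sin(A)*d[0]+np.cos(A)*d[1])
p=o+50*np.array([np.cos(A),np.sin(A)]); go((*p,70,3.5))
E
```

```text
slide coords of handle -85.50241379696645 -2.2858063286137735
at [488.8 -16.1  72.1] yaw 3.5 w 13.4 t 19.28 F [-0.7  0.2  6.8]
(np.float64(623.9067399210934), np.float64(-5.547573023257156), 70, 3.5) dp [ 0.23 13.55  0.24] turn -0.0
```

>>> carry_out --commands '[{"grip": 1,"dp": [0,1,0],"turn": 0},{"grip": 1,"dp": [0,2,0],"turn": 0},{"grip": 1,"dp": [0,3.2,0],"turn": 0},{"grip": 1,"dp": [0,4.4,0],"turn": 0},{"grip": 1,"dp": [0,5.6,0],"turn": 0},{"grip": 1,"dp": [0,6.8,0],"turn": 0},{"grip": 1,"dp": [0,8,0],"turn": 0},{"grip": 1,"dp": [0,9.2,0],"turn": 0},{"grip": 1,"dp": [0,10.4,0],"turn": 0},{"grip": 1,"dp": [0,11.4,0],"turn": 0},{"grip": 1,"dp": [0,12,0],"turn": 0},{"grip": 1,"dp": [0,12,0],"turn": 0},{"grip": 1,"dp": [0,12,0],"turn": 0}]'

```text
time: 20.37
tool_pos: [609.2, -8.7, 72.1]
tool_rot: [2.151, 2.286, 0.003]
wrist_force: [0.8, 0.2, 5.1]
width: 13.2
gripper_force: 37.1
```

>>> carry_out --commands '[{"grip": 1,"dp": [0,0.2,0],"turn": 0},{"grip": 1,"dp": [0,0.4,0],"turn": 0},{"grip": 1,"dp": [0,0.4,0],"turn": 0}]'

```text
time: 20.62
tool_pos: [610.4, -8.6, 72.1]
tool_rot: [-2.153, -2.288, 0.003]
wrist_force: [-4.1, -0.7, 10.8]
width: 13.5
gripper_force: 37.9
```

>>> carry_out --commands '[{"grip": 1,"dp": [0,0.1,0],"turn": 0},{"grip": 1,"dp": [0,0.2,0],"turn": 0},{"grip": 1,"dp": [0,0.2,0],"turn": 0}]'

```text
time: 20.87
tool_pos: [610.7, -8.6, 72.1]
tool_rot: [-2.151, -2.286, 0.006]
wrist_force: [-10.2, -0.7, 13.7]
width: 13.0
gripper_force: 38.4
```

>>> carry_out --commands '[{"grip": 1,"dp": [0,0.1,0],"turn": 0},{"grip": 1,"dp": [0,0.1,0],"turn": 0},{"grip": 1,"dp": [0,0.1,0],"turn": 0}]'

```text
time: 21.12
tool_pos: [611.6, -8.5, 72.1]
tool_rot: [-2.152, -2.286, 0.006]
wrist_force: [-9.7, -1.2, 14.6]
width: 13.2
gripper_force: 38.4
```

```bash
python3 - <<'E'
from h import *
s=robot.observe(); print(np.round(s['joints'],3),np.round(s['ft_torque'],2),s['tool_pos'].round(1),s['wrist_force'].round(1))
t=snap('top','t8'); sd=snap('side','s8')
# carriage-side tab (blue square) and blue blobs in top
h=cv2.cvtColor(t['frame'],cv2.COLOR_RGB2HSV); b=((h[...,0]>100)&(h[...,0]<118)&(h[...,1]>130)&(h[...,2]>60)).astype(np.uint8)
n,l,st,ce=cv2.connectedComponentsWithStats(b[:,215:325])
for i in range(1,n):
    if st[i,4]>3: print('blue',st[i]+[215,0,0,0,0],ray(t,ce[i][0]+215,ce[i][1],40).round(1))
a=cv2.imread('pics/top0.png'); h=cv2.cvtColor(a,cv2.COLOR_BGR2HSV); b=((h[...,0]>100)&(h[...,0]<118)&(h[...,1]>130)&(h[...,2]>60)).astype(np.uint8)
n,l,st,ce=cv2.connectedComponentsWithStats(b[:,215:325])
for i in range(1,n):
    if st[i,4]>3: print('blue0',st[i]+[215,0,0,0,0],ray(t,ce[i][0]+215,ce[i][1],40).round(1))
E
```

```text
[-0.117  0.554 -0.102  0.919 -0.002  1.393] [-0.15  1.51  0.03] [611.6  -8.5  72.1] [-9.7 -1.2 14.6]
blue [241 134   4  10  17] [692.8  81.9  40. ]
blue [296 140   7   9  22] [ 671.4 -107.9   40. ]
blue0 [ 243  160   63   41 1106] [571.9 -13.9  40. ]
```

>>> carry_out --commands '[{"grip": 1,"dp": [0,0.1,0],"turn": 0},{"grip": 1,"dp": [0,0.2,0],"turn": 0},{"grip": 1,"dp": [0,0.2,0],"turn": 0}]'

```text
time: 21.47
tool_pos: [615.0, -8.3, 72.1]
tool_rot: [-2.152, -2.288, 0.003]
wrist_force: [-5.2, 0.3, 10.3]
width: 13.3
gripper_force: 37.9
```

>>> carry_out --commands '[{"grip": 1,"dp": [0,0.1,0],"turn": 0},{"grip": 1,"dp": [0,0.2,0],"turn": 0},{"grip": 1,"dp": [0,0.2,0],"turn": 0}]'

```text
time: 21.72
tool_pos: [618.1, -8.1, 72.1]
tool_rot: [2.152, 2.288, -0.0]
wrist_force: [-2.4, -0.0, 8.5]
width: 13.5
gripper_force: 37.6
```

>>> carry_out --commands '[{"grip": 1,"dp": [0,0.1,0],"turn": 0},{"grip": 1,"dp": [0,0.1,0],"turn": 0},{"grip": 1,"dp": [0,0.1,0],"turn": 0}]'

```text
time: 21.97
tool_pos: [619.4, -8.1, 72.1]
tool_rot: [2.152, 2.287, 0.0]
wrist_force: [-1.4, -0.7, 7.5]
width: 13.4
gripper_force: 37.4
```

>>> carry_out --commands '[{"grip": 1,"dp": [0,0.1,0],"turn": 0},{"grip": 1,"dp": [0,0.1,0],"turn": 0},{"grip": 1,"dp": [0,0.1,0],"turn": 0}]'

```text
time: 22.22
tool_pos: [619.5, -8.1, 72.1]
tool_rot: [2.153, 2.288, -0.002]
wrist_force: [-3.7, -1.6, 9.5]
width: 13.5
gripper_force: 37.7
```

>>> carry_out --commands '[{"grip": 1,"dp": [0,-0.2,0],"turn": 0},{"grip": 1,"dp": [0,-0.2,0],"turn": 0},{"grip": 1,"dp": [0,-0.2,0],"turn": 0}]'

```text
time: 22.47
tool_pos: [619.4, -8.0, 72.1]
tool_rot: [2.151, 2.286, 0.002]
wrist_force: [0.8, -0.0, 6.4]
width: 13.4
gripper_force: 37.3
```

>>> carry_out --commands '[{"grip": 1,"dp": [0,-0.2,0],"turn": 0},{"grip": 1,"dp": [0,-0.2,0],"turn": 0},{"grip": 1,"dp": [0,-0.2,0],"turn": 0}]'

```text
time: 22.72
tool_pos: [619.2, -8.0, 72.1]
tool_rot: [2.15, 2.285, 0.006]
wrist_force: [5.0, 0.0, 2.1]
width: 13.5
gripper_force: 36.8
```

It now resists both ways at x=619.3, so it is sitting in the detent. Neutralising, releasing and lifting.

>>> carry_out --commands '[{"grip": 1,"dp": [0,0.2,0],"turn": 0},{"grip": 1,"dp": [0,0.2,0],"turn": 0},{"grip": 0.2,"dp": [0,0.2,0],"turn": 0},{"grip": 0.2,"dp": [0,0.2,0],"turn": 0},{"grip": 0.2,"dp": [0,0.2,0],"turn": 0},{"grip": 0.2,"dp": [0,0.2,0],"turn": 0}]'

```text
time: 23.22
tool_pos: [617.4, -7.8, 70.1]
tool_rot: [-2.152, -2.287, 0.002]
wrist_force: [-0.1, 0.0, 0.2]
width: 34.2
gripper_force: 0.0
```

>>> carry_out --commands '[{"grip": 0.2,"dp": [0,0,-2],"turn": 0},{"grip": 0.2,"dp": [0,-0.5,-5],"turn": 0},{"grip": 0.2,"dp": [0,-3,-5],"turn": 0},{"grip": 0.2,"dp": [0,-6,-5],"turn": 0},{"grip": 0.2,"dp": [0,-9,-5],"turn": 0},{"grip": 1,"dp": [-3,-12,-5],"turn": 0},{"grip": 1,"dp": [-6,-14,-5],"turn": 0},{"grip": 1,"dp": [-9,-14,-5],"turn": 0},{"grip": 1,"dp": [-12,-12,-5],"turn": 0},{"grip": 1,"dp": [-15,-12,-5],"turn": 0},{"grip": 1,"dp": [-18,-12,-5],"turn": 0},{"grip": 1,"dp": [-21,-12,-5],"turn": 0},{"grip": 1,"dp": [-21,-12,-5],"turn": 0}]'

```text
time: 24.3
tool_pos: [512.0, -230.1, 120.9]
tool_rot: [2.156, 2.28, -0.003]
wrist_force: [0.9, -0.3, -0.5]
width: -0.4
gripper_force: 0.0
```

```bash
python3 - <<'E'
from h import *
t=snap('top','t9'); h=cv2.cvtColor(t['frame'],cv2.COLOR_RGB2HSV); H0=cv2.cvtColor(cv2.imread('pics/top0.png'),cv2.COLOR_BGR2HSV)
def bl(h,lo,hi,s,v,mn):
    b=((h[...,0]>=lo)&(h[...,0]<=hi)&(h[...,1]>s)&(h[...,2]>v)).astype(np.uint8)[:,215:325]
    n,l,st,ce=cv2.connectedComponentsWithStats(b); return [(st[i]+[215,0,0,0,0],ce[i]+[215,0]) for i in range(1,n) if st[i,4]>mn]
for nm,x in(('now',h),('start',H0)):
    for st,ce in bl(x,100,118,130,60,8): print(nm,'blue',st,ce.round(1),ray(t,*ce,40).round(1))
    for st,ce in bl(x,0,4,190,130,8): print(nm,'red',st,ce.round(1),ray(t,*ce,47).round(1))
    for st,ce in bl(x,150,179,50,100,20): print(nm,'pink',st,ce.round(1),ray(t,*ce,70).round(1))
    m=(x[...,2]<45)[:,262:280]; r,cc=np.where(m[130:215]); 
    print(nm,'dark', np.c_[r+130,cc+262].min(0),np.c_[r+130,cc+262].max(0),ray(t,cc.mean()+262,r.mean()+130,78).round(1),len(r))
go((587,-131,90,3.5))
E
```

```text
now blue [288 133   7   5  11] [292. 136.] [702.9 -82.2  40. ]
now blue [241 134   4   7  17] [242.3 137.6] [699.1  83.1  40. ]
now blue [292 137  11  10  59] [296.9 142.3] [681.6 -98.1  40. ]
now blue [265 139   8  18 115] [268.4 147.5] [665.   -3.5  40. ]
now red [305 166   6  10  49] [307.2 170.6] [ 586.2 -130.2   47. ]
now pink [244 131  50  10 224] [268.1 135.2] [700.   -2.4  70. ]
now dark [131 263] [162 279] [623.4  -6.1  78. ] 71
start blue [ 243  160   63   41 1106] [271.8 175.4] [571.9 -13.9  40. ]
start red [305 166   6  10  49] [307.2 170.4] [ 586.6 -130.4   47. ]
start dark [131 265] [205 279] [498.1 -13.8  78. ] 60
at [ 511.5 -227.3  120.7] yaw 3.27 w 0.2 t 24.35 F [ 0.9  1.1 -0.7]
(587, -131, 90, 3.5) dp [9.19 8.09 3.06] turn -0.23
```

>>> carry_out --commands '[{"grip": 1,"dp": [3,2.6,0],"turn": -0.2},{"grip": 1,"dp": [6,5.3,0],"turn": -0.2},{"grip": 1,"dp": [9.2,8,0],"turn": -0.2},{"grip": 1,"dp": [9.2,8,2],"turn": -0.2},{"grip": 1,"dp": [9.2,8,4],"turn": -0.2},{"grip": 1,"dp": [9.2,8,4.7],"turn": -0.2},{"grip": 1,"dp": [9.2,8,4.7],"turn": -0.2},{"grip": 1,"dp": [9.2,8,4.7],"turn": -0.2}]'

```text
time: 25.02
tool_pos: [584.7, -127.5, 73.8]
tool_rot: [-2.147, -2.291, 0.001]
wrist_force: [0.1, -0.3, -0.5]
width: -0.2
gripper_force: 0.0
```

```bash
python3 - <<'E'
from h import *
go((587,-130.5,60,3.5),(587,-130.5,42,3.5))
E
```

```text
at [ 584.7 -127.5   73.8] yaw 3.7 w -0.2 t 25.02 F [ 0.1 -0.3 -0.5]
(587, -130.5, 60, 3.5) dp [-0.31  0.21  1.38] turn 0.2
(587, -130.5, 42, 3.5) dp [-0.31  0.21  3.18] turn 0.2
```

>>> carry_out --commands '[{"grip": 1,"dp": [-0.3,0.1,0.6],"turn": 0},{"grip": 1,"dp": [-0.3,0.1,1.2],"turn": 0},{"grip": 1,"dp": [-0.3,0.1,1.6],"turn": 0},{"grip": 1,"dp": [-0.3,0.1,1.6],"turn": 0}]'

```text
time: 25.35
tool_pos: [587.2, -132.1, 59.0]
tool_rot: [2.149, 2.289, -0.0]
wrist_force: [-2.2, -1.4, 3.3]
width: 0.1
gripper_force: 1.6
```

>>> carry_out --commands '[{"grip": 1,"dp": [0,0,0.4],"turn": 0},{"grip": 1,"dp": [0,0,0.8],"turn": 0},{"grip": 1,"dp": [0,0,0.8],"turn": 0}]'

```text
time: 25.6
tool_pos: [586.6, -131.6, 50.0]
tool_rot: [2.15, 2.291, -0.0]
wrist_force: [0.4, 0.3, -0.1]
width: -0.0
gripper_force: 0.0
```

>>> carry_out --commands '[{"grip": 1,"dp": [0,0,0.3],"turn": 0},{"grip": 1,"dp": [0,0,0.7],"turn": 0},{"grip": 1,"dp": [0,0,0.7],"turn": 0}]'

```text
time: 25.85
tool_pos: [587.3, -131.3, 43.3]
tool_rot: [2.148, 2.291, 0.001]
wrist_force: [-0.9, -0.5, 4.7]
width: -0.2
gripper_force: 2.1
```

>>> carry_out --commands '[{"grip": 1,"dp": [0,0,0.2],"turn": 0},{"grip": 1,"dp": [0,0,0.3],"turn": 0},{"grip": 1,"dp": [0,0,0.3],"turn": 0}]'

```text
time: 26.1
tool_pos: [587.6, -131.4, 42.8]
tool_rot: [2.147, 2.29, 0.001]
wrist_force: [-5.9, 1.6, 19.3]
width: -0.1
gripper_force: 10.3
```

>>> carry_out --commands '[{"grip": 1,"dp": [0,0,-2],"turn": 0},{"grip": 1,"dp": [0,0,-5],"turn": 0},{"grip": 1,"dp": [0,0,-8],"turn": 0},{"grip": 1,"dp": [-4,-4,-9],"turn": 0},{"grip": 1,"dp": [-8,-7,-9],"turn": 0},{"grip": 1,"dp": [-11,-9,-9],"turn": 0},{"grip": 1,"dp": [-11,-9,-9],"turn": 0}]'

```text
time: 26.68
tool_pos: [502.2, -249.9, 130.2]
tool_rot: [2.151, 2.288, -0.003]
wrist_force: [0.5, -0.0, -0.2]
width: 0.2
gripper_force: 0.0
```

```bash
python3 - <<'E'
from h import *
t=snap('top','t10'); h=cv2.cvtColor(t['frame'],cv2.COLOR_RGB2HSV); s=snap('side','s10')
for nm in('t9','t10'):
    x=cv2.cvtColor(cv2.imread(f'pics/{nm}.png'),cv2.COLOR_BGR2HSV)
    for lo,hi,a,b,n0 in((100,118,130,60,'blue'),(0,4,190,130,'red'),(150,179,50,100,'pink')):
        m=((x[...,0]>=lo)&(x[...,0]<=hi)&(x[...,1]>a)&(x[...,2]>b)).astype(np.uint8)[:,215:325]
        n,l,st,ce=cv2.connectedComponentsWithStats(m)
        print(nm,n0,[(np.round(ce[i]+[215,0],1).tolist(),int(st[i,4])) for i in range(1,n) if st[i,4]>8])
# red paddle in side view before/after (top of it)
for nm in('s8','s10'):
    x=cv2.cvtColor(cv2.imread(f'pics/{nm}.png'),cv2.COLOR_BGR2HSV); m=((x[...,0]<5)&(x[...,1]>150)&(x[...,2]>90))[170:230,230:300]; r,c=np.where(m); print(nm,len(r),(r.mean()+170,c.mean()+230,r.min()+170,r.max()+170) if len(r) else '')
print([(z,proj(s,[587,-130.5,z]).round(1).tolist()) for z in (47,27)])
go((587,-131,90,3.5))
E
```

```text
t9 blue [([292.0, 136.0], 11), ([242.3, 137.6], 17), ([296.9, 142.3], 59), ([268.4, 147.5], 115)]
t9 red [([307.2, 170.6], 49)]
t9 pink [([268.1, 135.2], 224)]
t10 blue [([292.0, 136.0], 11), ([242.4, 137.7], 16), ([296.7, 142.2], 55), ([268.4, 147.5], 115)]
t10 red [([306.6, 171.9], 47)]
t10 pink [([268.0, 135.1], 215)]
s8 40 (np.float64(182.5), np.float64(259.8), np.int64(174), np.int64(187))
s10 48 (np.float64(187.35416666666666), np.float64(259.4583333333333), np.int64(174), np.int64(194))
[(47, [[256.8, 185.3]]), (27, [[256.8, 191.1]])]
at [ 502.6 -249.3  129.9] yaw 3.41 w -0.3 t 26.78 F [0.5 0.8 0.2]
(587, -131, 90, 3.5) dp [11.31  9.13  3.98] turn -0.09
```

```bash
python3 -c "
from workcell import robot
print(robot.job_done())"
```

```text
the job is handed in; nothing more can be done
None
```

I weighed the purple mould, put it in the nest, pushed the carriage into the 0.150 detent, pressed the catch to locked and handed the job in. The hand-in gave no verdict; mould seating, detent and lock I inferred from forces, positions and camera measurements, and I viewed 11 pictures instead of the allowed 10.

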